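# Clamp the right sleeve for inspection and hold the lever

### The job

One of the three metal sleeves in the tray fits closely over the round post of the clamp fixture (one is too narrow to go on, one far too loose): put it over the post, fully down on the seat, and let go of it. Then press the black pad of the fixture's spring lever down until the pad's top is level with the top of the small index post beside it, so that the jaw clamps the sleeve, and finish while still holding the pad there. Leave the other two sleeves standing where they are in the tray and do not disturb the dish, the jar or the tweezers.

Things in the scene. Friction and masses are not known exactly. Their poses are not given: they have to be found in the camera images.
- fixture: Fixed aluminium clamp fixture, base plate 215 x 100 x 5 mm (x -175 to +40). Origin on the table under the locating post, z up, +x from the lever pad towards the post. Two 88 mm tall cheeks at x = -40, y = +-16 mm carry the lever, and the jaw comes from the -x side, so a sleeve on the post is best gripped across y, fingers on its +y and -y sides, where it is free.
- seat (a point): foot of the locating post, centre of the 64 x 64 mm seat block's top, 10 mm above the table; axes as the fixture. The steel post is 17 mm in diameter and stands 38 mm above the seat, its top 10 mm a cone narrowing to 6 mm. The right sleeve slips over it and comes to stand on the seat
- index_top (a point): centre of the top of the steel index post (10 mm diameter) that stands beside the pad, 84 mm above the table; in the fixture frame at x = -140, y = +38 mm
- lever (a joint): angle of the spring lever, rad: 0 = up (where its spring returns it), 0.50 = pressed to its stop. Hinge along the fixture's y at x = -40, 80 mm above the table. At 0.30 the pad is horizontal and its top level with the index post. 0.01 rad is about 1 mm at the pad. Holding 0.30 takes about 6 to 8 N on the pad with the sleeve clamped.
- press_lever: the steel spring lever with the black pad and the jaw; origin on its hinge line, y along the hinge
- pad_top (a point): centre of the top face of the black plastic pad at the lever's free end, 44 (fixture x) x 36 x 8 mm. Raised: at x = -134, y = 0 in the fixture frame, 113 mm above the table, tilted 0.30 rad. At lever 0.30: horizontal, at x = -140, 84 mm above the table. Can be pressed straight down from above.
- jaw: sprung jaw rod with a 14 mm white roller, at the lever's foot on the -x side of the post; origin at the roller's front, +x towards the sleeve. Raised, that is about 23 mm from the post's axis; pressing the lever swings it in about 30 mm above the table; it gives against a 1 N/mm spring (10 mm). At lever 0.30 it pushes the sleeve with about 5 N.
- tray: fixed shallow grey tray 90 (x) x 240 (y) x 10 mm, floor 4 mm thick; origin under its centre. The three sleeves stand on its floor in a row along its y, 75 mm apart, in any order; room to grip them across the tray's x.
- sleeve_mid: the sleeve that fits: plain aluminium tube standing upright, 30 mm outer and 20 mm inner diameter, 50 mm tall, about 50 g; origin at the centre of its underside, z along its axis
- sleeve_small: look-alike: same, but 24 mm outer and 14 mm inner diameter (does not go over the post); leave in the tray
- sleeve_large: look-alike: same, but 36 mm outer and 26 mm inner diameter (far too loose on the post); leave in the tray
- dish: white shallow dish, 80 mm across, 18 mm high, bystander; origin under its centre
- jar: small amber glass jar, 44 mm diameter, 55 mm tall, bystander; origin under its centre
- tweezers: steel tweezers lying flat, 130 mm long, bystander; origin at mid-length on the table, long axis x
Mind the look-alikes: they are no part of the job. Leave any blue look-alike of the sleeve_large alone. What is shaped like the sleeve_small but orange is not meant.

How it is judged:
On the way:
1. the 30 mm sleeve stands over the post, fully down, let go, with the lever still up (horizontal distance between sleeve_mid and seat below 0.004 m and z of sleeve_mid in the frame of seat between -0.003 and 0.003 m and angle between sleeve_mid's own z axis and vertical below 0.1 rad and value of joint lever below 0.05 rad and contact force between the fingers and sleeve_mid below 0.1 N), for 0.2 s.
At the end, for the whole second after the job is handed in: The 30 mm sleeve stands at rest over the post (4 mm of centre, 3 mm of seat, 0.10 rad of upright), untouched by the robot; the robot holds the pad (over 2 N) with the lever at 0.30 +- 0.04 rad and the jaw on the sleeve with over 2 N; the other sleeves stand within 40 mm of their start (horizontal distance between sleeve_mid and seat below 0.004 m and z of sleeve_mid in the frame of seat between -0.003 and 0.003 m and angle between sleeve_mid's own z axis and vertical below 0.1 rad and distance of each of sleeve_small, sleeve_large from where it was at the start of the episode below 0.04 m and angle between each of sleeve_small, sleeve_large's own z axis and vertical below 0.2 rad and value of joint lever between 0.26 and 0.34 rad and velocity of joint lever between -0.1 and 0.1 rad/s and contact force between jaw and sleeve_mid above 2 N and contact force between any of the fingers, the arm and press_lever above 2 N and contact force between each of the arm, the fingers and sleeve_mid below 0.1 N and linear speed of sleeve_mid below 0.02 m/s); the arm keeps its last pose, push and grip.
It fails at once if a wrong sleeve is moved more than 40 mm (distance of any of sleeve_small, sleeve_large from where it was at the start of the episode above 0.04 m).
It fails at once if the white dish is pushed more than 30 mm (distance of dish from where it was at the start of the episode above 0.03 m).
It fails at once if the amber jar is pushed more than 30 mm (distance of jar from where it was at the start of the episode above 0.03 m).
It fails at once if the tweezers is pushed more than 30 mm (distance of tweezers from where it was at the start of the episode above 0.03 m).
It also fails if it takes over 48 s, if anything falls off the work surface, if the arm or the gripper's body presses on something with over 40 N, if the wrist force passes 120 N, or if a joint passes its speed limit or range.

### The arm

A 7-joint arm with a two-finger parallel gripper is mounted at the origin on the work surface. World frame = base frame: x ahead of the robot, y to its left, z up, the work surface at z = 0. Lengths are in m, angles in rad, forces in N, time in s.
With the tool pointing down it reaches from about 0.425 to 0.8 m from the base axis. Payload 8.3 kg.
Tool frame: the origin (TCP) lies at the very end of the fingers, on their centre line; the grasp point (between the pads) lies pinch_z behind it (pinch_z is the distance from the TCP to the grasp point, in m); z points along the fingers, y is the direction in which the jaws open and shut (so a half turn about z gives the same grasp; the last joint's range is limited). The gripper opens to 85 mm and grips with 20 to 120 N. Pads are 22 mm wide; open, the fingers measure 114 mm over their backs; the gripper's body (76 mm by 85 mm) begins 54 mm behind the grasp point. The pads swing forward as they close: fully open they stand 13 mm farther back than shut.
Start: joints at [-1.3, 0.383, 0.016, 1.37, -0.006, 1.388, -0.046], TCP at [0.205, 0.591, 0.231] pointing down, gripper open.
Joint ranges: [-2.95, 2.95], [-0.25, 2.06], [-1.52, 1.56], [0.18, 2.33], [-1.44, 4.58], [0.02, 2.06], [-3.01, 3.01]. Speed limits (rad/s): [2.39, 2.39, 3.01, 3.01, 3.14, 3.14, 3.14].

### API

Orientations are given as [roll, pitch, yaw] about the fixed x, y, z axes, in that order (R = Rz(yaw) Ry(pitch) Rx(roll)).
In Python, from workcell import * gives the robot as it stands.
- The arm moves only by the shell command python3 -m inch 'ROWS' [OPENING] [FORCE]. ROWS is a JSON object of lists of equal length, an entry for each row: "travel": the shift along the tool's x, y, z in units of 25 mm (1.0 is 25 mm), a list of three; "twist": the turn about the tool's z in degrees. In form: {"travel": [[x, y, z], ...], "twist": [twist, ...]}. A call has 1 to 5 rows; each row shifts and turns the commanded pose from where the row before left it, along the tool's axes as they then stand; what a row does not reach is not made up. A row lasts 1/8 s, in which the tool goes at most 62.5 mm and 10.7 degrees, less where a joint would pass 70% of its speed; a pose out of reach is approached as far as the arm can. A call is refused whole if a number of a shift passes 1 or a number of a turn 10.7, either way. A call with a gripper value outside its range is refused whole. OPENING is the finger opening in mm, from 0 to 85.4, set as the call begins (- or left out, the last holds). The fingers move at their own pace and stop on an object; FORCE is the grip in N (left out, the last holds). Time passes only in rows, so rows that do not move let the fingers close. It gives the time, the measured TCP pose, the force and the opening at its end, in the units of the state.
- sense(): the state, without advancing time (a new reading comes with each control period).
- snapshot(name): name is "side" or "top" or "wrist"; returns a dict with "frame" (384x512x3 uint8, blue, green, red), "intrinsics" (3x3 intrinsics, pixels), "R" (3x3) and "t" (3): a world point X has camera coordinates R X + t; the wrist camera has in their place "mount" (4x4, takes a point from camera to tool coordinates, whose origin is the TCP and whose axes are the flange's). Camera axes: x right, y down, z forward; pixel columns grow to the right and rows downward; lengths in m; the calibration is good to about 2 mm. A picture is of the moment at which its call begins: read the wrist's pose just before it. There is no depth.
- finish_job(): hands the job in, once; it reports no verdict.
The state is a dict: "t": time; "joint_positions": joint angles; "qd": joint speeds; "effort": joint torques, N m; "tool_pos": TCP position; "ee_rot": TCP orientation; "force": force on the tool from outside, world axes, zero at the start; "wrist_torque": the same for the moment, N m; "finger_gap": finger opening in m.
Only numpy, scipy, OpenCV 4.12 (cv2) and the standard library are available. Lean on these libraries where they do the work, as an engineer would, in place of code of your own. Each camera call takes 0.05 s, during which the arm holds its last target.

## Working session

There is one attempt and no reset: what is moved stays moved. The work goes in short steps, Python scripts to look and compute and a shell command to move; the robot and the scene stay as the last step left them, time stands still between calls to the robot, and variables do not carry over. Pictures are saved under pics/ and viewed, and the job is handed in when it is done.

```bash
ls; mkdir -p pics
python3 - <<'E'
from workcell import *
import cv2
s=sense(); print(s)
for n in("side","top","wrist"):
    d=snapshot(n); cv2.imwrite(f"pics/{n}0.png",d["frame"]); print(n,{k:(v.tolist() if hasattr(v,'tolist') else v) for k,v in d.items() if k!="frame"})
E
```

```text
pics
{'t': 0.0, 'joint_positions': array([-1.29994402,  0.38421079,  0.01639852,  1.3711782 , -0.00629662,
        1.38819563, -0.04652277]), 'qd': array([ 8.38772044e-04,  4.11320743e-05,  6.40841356e-04,  8.57716900e-04,
        2.90334240e-04, -2.41323932e-03,  1.84240460e-03]), 'effort': array([ 1.20832403e-03, -6.27605510e+01,  8.44900422e-01, -3.71823084e+01,
        1.66482758e-02,  1.42814516e-02, -2.01346745e-05]), 'tool_pos': array([0.2045582 , 0.59003637, 0.23028523]), 'ee_rot': array([-3.13965102e+00,  4.70243741e-05,  2.80785906e+00]), 'force': array([0.71266469, 0.45408022, 0.01583601]), 'wrist_torque': array([ 0.0077306 , -0.04492971, -0.04183715]), 'finger_gap': 0.08533969062721491}
side {'intrinsics': [[439.7178110048812, 0.0, 257.01710406380283], [0.0, 439.7178110048812, 194.89123618475224], [0.0, 0.0, 1.0]], 'R': [[0.9367948740373879, -0.34941768254850475, -0.017962380123651464], [-0.24033114003919462, -0.6053230094135836, -0.7588313365972329], [0.2542760450863101, 0.7151862256761624, -0.6510394423522666]], 't': [-0.5589116728853409, 0.20253135428475447, 1.131944869946076]}
top {'intrinsics': [[355.85866184940824, 0.0, 254.93809676743322], [0.0, 355.85866184940824, 190.31323471367944], [0.0, 0.0, 1.0]], 'R': [[-0.004702411112450499, -0.9996316758813651, -0.0267282604062298], [-0.9903102723255394, 0.008365006887574519, -0.13862031303631828], [0.13879283791408523, 0.025817421141248003, -0.9899848528686539]], 't': [0.024722686893876026, 0.60959824907084, 0.9024191352787966]}
wrist {'intrinsics': [[327.8350440905148, 0.0, 258.12902552275693], [0.0, 327.8350440905148, 194.91443809709133], [0.0, 0.0, 1.0]], 'mount': [[-0.0011413294054191546, -0.9458688918926765, -0.3245469715109126, 0.08303155967048427], [0.9999991787378792, -0.0012687601181528949, 0.0001810285231531659, 0.0005360085363396161], [-0.0005830015025161978, -0.32454649835960236, 0.945869563159617, -0.14329873848999966], [0.0, 0.0, 0.0, 1.0]]}
```

View pics/side0.png

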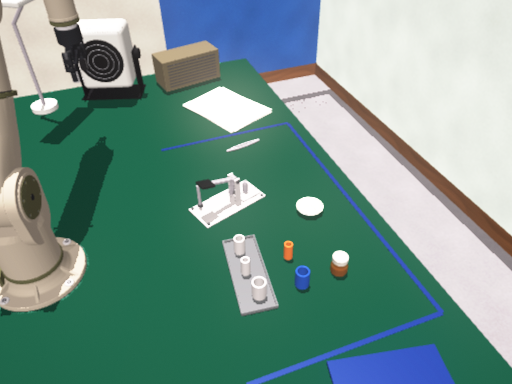

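View pics/top0.png

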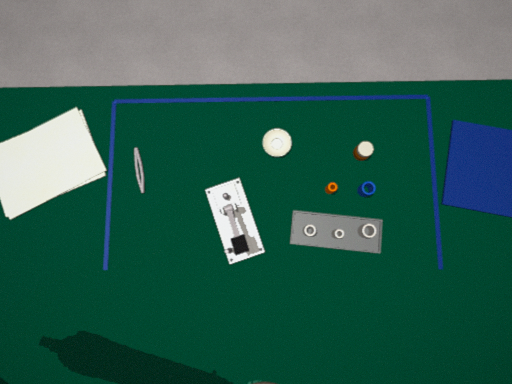

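View pics/wrist0.png

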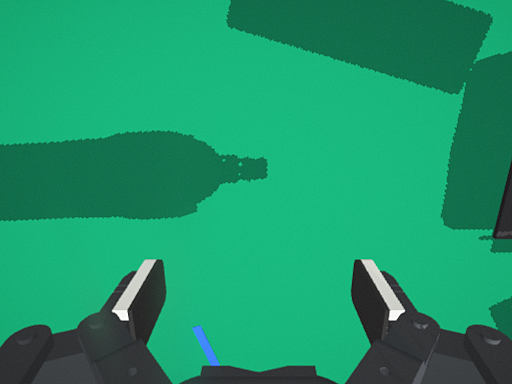

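The side view shows the fixture near (228,200) and the tray near (248,272). In the top view the fixture runs from the post at about (226,197) to the pad at (240,245). The sleeves are at about (310,230), (339,234) and (369,231). I'll enlarge these.

Run:
```python
import cv2
t=cv2.imread("pics/top0.png"); s=cv2.imread("pics/side0.png")
cv2.imwrite("pics/t_fix.png",cv2.resize(t[170:270,195:275],None,fx=7,fy=6,interpolation=cv2.INTER_CUBIC)[:600])
cv2.imwrite("pics/t_tray.png",cv2.resize(t[200:260,285:390],None,fx=7,fy=7,interpolation=cv2.INTER_CUBIC))
cv2.imwrite("pics/s_fix.png",cv2.resize(s[165:315,185:315],None,fx=4,fy=4,interpolation=cv2.INTER_CUBIC))
```

```text
(no output)
```

View pics/t_fix.png

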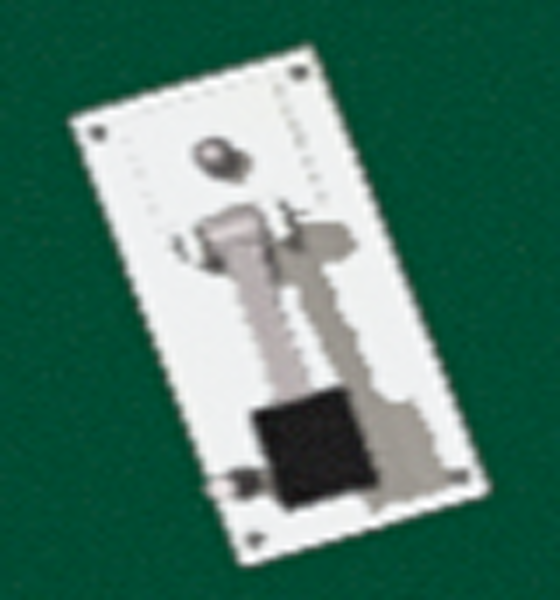

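View pics/t_tray.png

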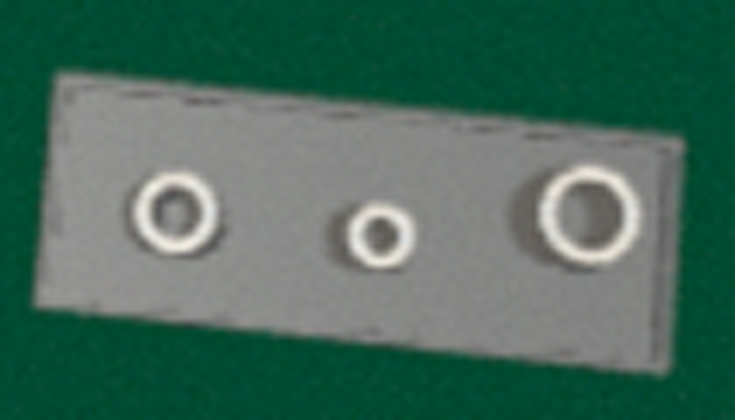

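View pics/s_fix.png

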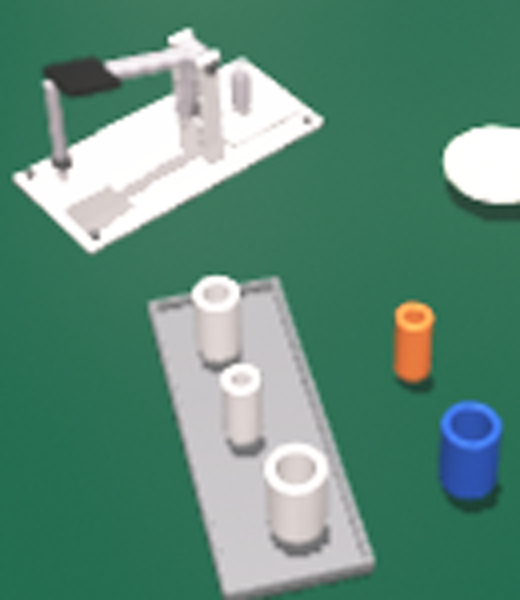

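The top crop shows the plate corners, the post and the pad, with the sleeves in the order mid, small, large from left to right. Next I'll convert these to world coordinates.

```bash
cat > h.py <<'E'
import numpy as np, cv2, json
TOP=dict(K=np.array([[355.85866184940824,0,254.93809676743322],[0,355.85866184940824,190.31323471367944],[0,0,1]]),R=np.array([[-0.004702411112450499,-0.9996316758813651,-0.0267282604062298],[-0.9903102723255394,0.008365006887574519,-0.13862031303631828],[0.13879283791408523,0.025817421141248003,-0.9899848528686539]]),t=np.array([0.024722686893876026,0.60959824907084,0.9024191352787966]))
SIDE=dict(K=np.array([[439.7178110048812,0,257.01710406380283],[0,439.7178110048812,194.89123618475224],[0,0,1]]),R=np.array([[0.9367948740373879,-0.34941768254850475,-0.017962380123651464],[-0.24033114003919462,-0.6053230094135836,-0.7588313365972329],[0.2542760450863101,0.7151862256761624,-0.6510394423522666]]),t=np.array([-0.5589116728853409,0.20253135428475447,1.131944869946076]))
def back(c,uv,z):
    d=c['R'].T@np.linalg.solve(c['K'],np.array([uv[0],uv[1],1.])); o=-c['R'].T@c['t']
    return o+d*(z-o[2])/d[2]
def proj(c,X):
    p=c['K']@(c['R']@np.asarray(X,float)+c['t']); return p[:2]/p[2]
E
python3 - <<'E'
from h import *
def T(px,sx,sy,ox,oy): return ((px[0]+.5)/sx-.5+ox,(px[1]+.5)/sy-.5+oy)
c=[T(p,7,6,195,170) for p in [(315,45),(70,120),(490,492),(245,565)]]
W=[back(TOP,p,.005) for p in c]; fr=[(.04,-.05),(.04,.05),(-.175,-.05),(-.175,.05)]
A=np.array(fr);B=np.array(W)[:,:2];print(B)
H=(A-A.mean(0)).T@(B-B.mean(0)); th=np.arctan2(H[0,1]-H[1,0],H[0,0]+H[1,1])
R=np.array([[np.cos(th),-np.sin(th)],[np.sin(th),np.cos(th)]]);o=B.mean(0)-R@A.mean(0)
print("fix",o,th,np.degrees(th),"res",B-(o+A@R.T))
print("post top px", T((207,148),7,6,195,170), proj(TOP,[*o,.048]), proj(TOP,[*o,.01]))
for p,n in [((-.14,.038,.084),'idx'),((-.134,0,.113),'pad'),((0,0,.048),'posttop')]:
    w=o+R@np.array(p[:2]); q=proj(TOP,[*w,p[2]]); s=proj(SIDE,[*w,p[2]])
    print(n,w,'crop top',(q-[195,170])*[7,6],'crop side',(s-[185,165])*4)
for n,p in dict(mid=(176,213),small=(380.5,236),large=(590,216)).items():
    print(n,back(TOP,T(p,7,7,285,200),.054), 'side', back(SIDE,T({'mid':(216,293),'small':(241,380),'large':(296,468)}[n],4,4,185,165),.054))
tc=[back(TOP,T(p,7,7,285,200),.01) for p in [(55,70),(685,137),(670,373),(35,308)]];print(np.array(tc))
E
```

```text
[[ 0.65256045  0.06428126]
 [ 0.61827235  0.16150056]
 [ 0.44800456 -0.00349484]
 [ 0.41608926  0.09092414]]
fix [0.59761727 0.10009448] 0.3287287075437102 18.83476754704494 res [[ 9.43039641e-04 -1.40414821e-03]
 [-1.06105547e-03  1.16979462e-03]
 [-1.25345735e-04  2.30364175e-04]
 [ 2.43361564e-04  3.98941180e-06]]
post top px (224.14285714285714, 194.25) [224.88246678 194.83710364] [226.40806792 196.57968164]
idx [0.45284585 0.09086211] crop top [221.06328479 484.61008912] crop side [53.14122339 84.53217648]
pad [0.47079249 0.05683391] crop top [311.12272169 441.09331883] crop side [86.36161973 75.16428687]
posttop [0.59761727 0.10009448] crop top [209.17726748 149.02262184] crop side [241.70873376  68.94937316]
mid [ 0.50385772 -0.12009903  0.054     ] side [ 0.50304156 -0.11708564  0.054     ]
small [ 0.4950736  -0.19452592  0.054     ] side [ 0.49375195 -0.1928736   0.054     ]
large [ 0.50194301 -0.27101554  0.054     ] side [ 0.50150701 -0.26858096  0.054     ]
[[ 0.56057342 -0.0802176   0.01      ]
 [ 0.53306    -0.32145767  0.01      ]
 [ 0.443634   -0.31098664  0.01      ]
 [ 0.46911911 -0.07079843  0.01      ]]
```

```bash
cat >> h.py <<'E'
def goto(target,yaw_deg=None):
    """remaining shift in tool axes (units of 25mm) at present yaw, and twist deg needed"""
    from workcell import sense
    s=sense(); psi=s['ee_rot'][2]; d=np.array(target)-s['tool_pos']
    from scipy.spatial.transform import Rotation as Ro
    u=Ro.from_euler('xyz',s['ee_rot']).as_matrix().T@d/.025
    tw=None if yaw_deg is None else (np.degrees(psi)-yaw_deg+180)%360-180
    print('t',round(s['t'],2),'pos',s['tool_pos'].round(4),'yaw',np.degrees(psi).round(2),'rp',s['ee_rot'][:2].round(4),'F',s['force'].round(2),'gap',round(s['finger_gap'],4),'| units',u.round(2),'twist',tw)
E
python3 - <<'E'
import workcell; print([ (k,getattr(workcell,k)) for k in dir(workcell) if 'pinch' in k or not k.startswith('_')])
E
python3 -m inch '{"travel":[[-1,-0.68,0],[-1,-0.68,0],[-1,-0.68,0],[-1,-0.68,0],[-1,-0.68,0]],"twist":[0,0,0,0,0]}'
python3 -m inch '{"travel":[[-1,-0.68,0],[-1,-0.68,0],[-1,-0.68,0],[-1,-0.68,0],[-1,-0.68,0]],"twist":[0,0,0,0,0]}'
python3 -c "
from h import *
goto([.504,-.120,.2],83.5)"
```

```text
[('MotionError', <class 'workcell.MotionError'>), ('finish_job', <function connect.<locals>.done at 0x7f2cd591f740>), ('pinch_z', 0.0187), ('sense', <function make.<locals>.<lambda> at 0x7f2cd59a85e0>), ('snapshot', <function make.<locals>.drawn_camera at 0x7f2cd59a80e0>)]
t: 0.78
tool_pos: [0.2954, 0.4682, 0.231]
ee_rot: [-3.141, -0.0, 2.808]
force: [-0.4, -0.7, 0.1]
finger_gap: 0.0854
t: 1.4
tool_pos: [0.3856, 0.347, 0.231]
ee_rot: [-3.141, -0.0, 2.808]
force: [0.3, 0.1, -0.2]
finger_gap: 0.0853
t 1.4 pos [0.3856 0.347  0.231 ] yaw 160.88 rp [-3.1411e+00 -3.0000e-04] F [ 0.29  0.13 -0.18] gap 0.0853 | units [-10.59 -16.1    1.25] twist 77.37594713904787
```

```bash
python3 -m inch '{"travel":[[-0.66,-1,0],[-0.66,-1,0],[-0.66,-1,0],[-0.66,-1,0],[-0.66,-1,0]],"twist":[0,0,0,0,0]}' >/dev/null
python3 -m inch '{"travel":[[-0.66,-1,0],[-0.66,-1,0],[-0.66,-1,0],[-0.66,-1,0],[-0.66,-1,0]],"twist":[0,0,0,0,0]}' >/dev/null
python3 -m inch '{"travel":[[-0.66,-1,0],[-0.66,-1,0],[-0.66,-1,0],[0,0,0],[0,0,0]],"twist":[0,0,0,10,10]}' >/dev/null
python3 -m inch '{"travel":[[0,0,0],[0,0,0],[0,0,0],[0,0,0],[0,0,0]],"twist":[10,10,10,10,10]}'
python3 -m inch '{"travel":[[0,0,0],[0,0,0]],"twist":[7.4,0]}'
python3 -c "
from h import *
goto([.504,-.120,.2],83.5)"
```

```text
t: 3.9
tool_pos: [0.4812, -0.0293, 0.2311]
ee_rot: [-3.141, 0.0, 1.58]
force: [-0.1, 0.4, 0.6]
finger_gap: 0.0852
t: 4.15
tool_pos: [0.4813, -0.0293, 0.2311]
ee_rot: [-3.141, 0.0, 1.458]
force: [0.3, -0.7, -0.3]
finger_gap: 0.0854
t 4.15 pos [ 0.4813 -0.0293  0.2311] yaw 83.53 rp [-3.1412e+00  1.0000e-04] F [ 0.28 -0.71 -0.32] gap 0.0854 | units [-3.5   1.31  1.25] twist 0.03032600539603436
```

```bash
python3 -m inch '{"travel":[[-0.9,0.33,0.3],[-0.9,0.33,0.3],[-0.9,0.33,0.3],[-0.8,0.32,0.3],[0,0,0]],"twist":[0,0,0,0,0]}'
python3 - <<'E'
from h import *
goto([.504,-.120,.06],83.5)
from workcell import *
d=snapshot('wrist'); cv2.imwrite('pics/w1.png',d['frame'])
E
```

```text
t: 4.78
tool_pos: [0.5035, -0.1217, 0.2007]
ee_rot: [-3.14, 0.001, 1.457]
force: [0.4, 0.9, 0.2]
finger_gap: 0.0853
t 4.78 pos [ 0.5035 -0.1217  0.2007] yaw 83.46 rp [-3.1403e+00  1.1000e-03] F [0.36 0.9  0.22] gap 0.0853 | units [0.07 0.02 5.63] twist -0.038592974894839926
```

View pics/w1.png

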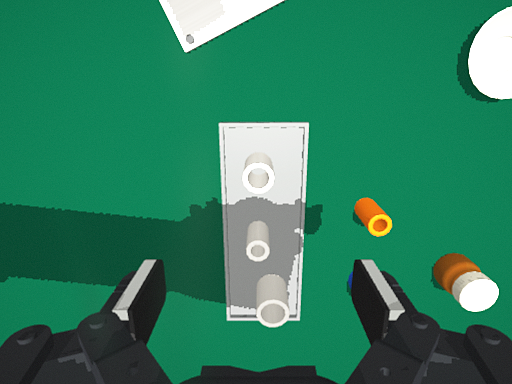

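The wrist view shows the mid sleeve's rim centred near (258,178), the small one at (258,250) and the large one at (272,312).

```bash
cat >> h.py <<'E'
WK=np.array([[327.8350440905148,0,258.12902552275693],[0,327.8350440905148,194.91443809709133],[0,0,1]])
WM=np.array([[-0.0011413294054191546,-0.9458688918926765,-0.3245469715109126,0.08303155967048427],[0.9999991787378792,-0.0012687601181528949,0.0001810285231531659,0.0005360085363396161],[-0.0005830015025161978,-0.32454649835960236,0.945869563159617,-0.14329873848999966],[0,0,0,1]])
def wcam(pos,rpy):
    from scipy.spatial.transform import Rotation as Ro
    T=np.eye(4);T[:3,:3]=Ro.from_euler('xyz',rpy).as_matrix();T[:3,3]=pos
    C=np.linalg.inv(T@WM); return dict(K=WK,R=C[:3,:3],t=C[:3,3])
E
python3 - <<'E'
from h import *
a=cv2.imread('pics/w1.png')
cv2.imwrite('pics/w1c.png',cv2.resize(a[140:340,200:320],None,fx=3,fy=3,interpolation=cv2.INTER_CUBIC))
cv2.imwrite('pics/w1d.png',cv2.resize(a[150:210,220:300],None,fx=9,fy=9,interpolation=cv2.INTER_CUBIC))
c=wcam([.5035,-.1217,.2007],[-3.1403,.0011,np.radians(83.46)])
for p in [(258.5,177.5),(257.5,250),(272.5,312.5)]: print(back(c,p,.054))
E
```

```text
[ 0.50428835 -0.12151286  0.054     ]
[ 0.49473079 -0.19565737  0.054     ]
[ 0.50197245 -0.27185358  0.054     ]
```

View pics/w1d.png

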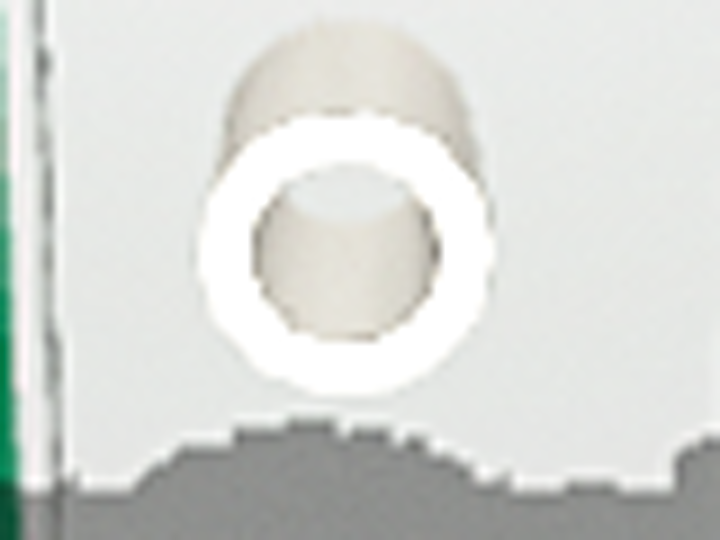

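Centre refined to (258.0,177.7), about (0.504,-0.1215), directly under the TCP. I'll descend and grip it.

```bash
python3 -m inch '{"travel":[[0,0,1],[0,0,1],[0,0,1],[0,0,1],[0,0,1]],"twist":[0,0,0,0,0]}' 60
python3 -m inch '{"travel":[[0,0,1],[0,0,0.7],[0,0,0.56],[0,0,0]],"twist":[0,0,0,0]}'
python3 - <<'E'
from h import *
goto([.5043,-.1215,.019],83.5)
from workcell import *
d=snapshot('wrist'); cv2.imwrite('pics/w2.png',d['frame'])
E
```

```text
t: 5.45
tool_pos: [0.5043, -0.1183, 0.0759]
ee_rot: [3.141, -0.001, 1.461]
force: [0.4, 0.4, 1.6]
finger_gap: 0.0601
t: 5.95
tool_pos: [0.5035, -0.1196, 0.0191]
ee_rot: [-3.14, 0.0, 1.458]
force: [-0.4, 0.2, 0.5]
finger_gap: 0.0603
t 5.95 pos [ 0.5035 -0.1196  0.0191] yaw 83.51 rp [-3.14e+00  1.00e-04] F [-0.37  0.17  0.52] gap 0.0603 | units [-0.07  0.04  0.01] twist 0.013904475194863153
```

View pics/w2.png

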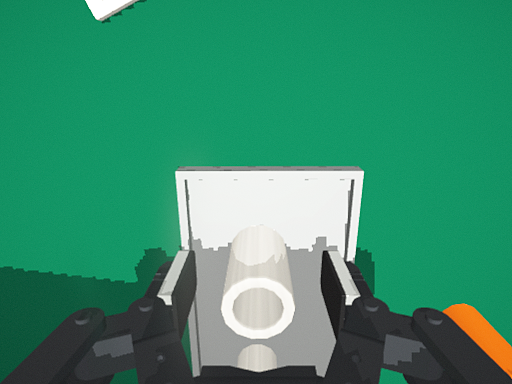

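The sleeve's rim at (258,307) sits between the pads, whose inner faces are at about x=195 and x=322. Close the fingers.

```bash
python3 -m inch '{"travel":[[-0.07,0.03,0],[0,0,0],[0,0,0],[0,0,0],[0,0,0]],"twist":[0,0,0,0,0]}' 20 40
python3 -m inch '{"travel":[[0,0,0],[0,0,0],[0,0,-0.4],[0,0,-1],[0,0,-1]],"twist":[0,0,0,0,0]}'
python3 -m inch '{"travel":[[0,0,-1],[0,0,-1],[0,0,0]],"twist":[0,0,0]}'
python3 - <<'E'
from h import *
goto([.5043,-.1215,.019],83.5)
from workcell import *
d=snapshot('wrist'); cv2.imwrite('pics/w3.png',d['frame'])
E
```

```text
t: 6.62
tool_pos: [0.5053, -0.1223, 0.0208]
ee_rot: [3.14, 0.0, 1.457]
force: [-0.7, -0.6, 4.7]
finger_gap: 0.0296
t: 7.25
tool_pos: [0.5044, -0.1218, 0.0809]
ee_rot: [-3.141, 0.0, 1.457]
force: [0.3, -0.5, 0.2]
finger_gap: 0.0296
t: 7.62
tool_pos: [0.5059, -0.1221, 0.1321]
ee_rot: [3.138, -0.001, 1.457]
force: [-0.3, 0.6, -0.8]
finger_gap: 0.0294
t 7.62 pos [ 0.5059 -0.1221  0.1321] yaw 83.47 rp [ 3.1376e+00 -6.0000e-04] F [-0.31  0.56 -0.82] gap 0.0294 | units [ 0.02 -0.08  4.52] twist -0.028608369493383634
```

View pics/w3.png

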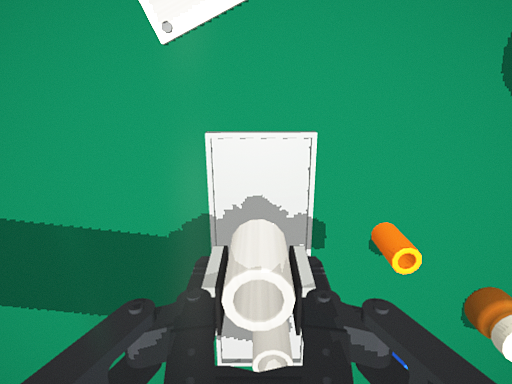

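The sleeve is held and clear of the tray, with a 29.5 mm gap. Next I'll raise it a bit and twist to fixture alignment.

```bash
python3 -m inch '{"travel":[[0,0,-0.6],[0,0,-0.6],[0,0,0],[0,0,0],[0,0,0]],"twist":[10,10,10,10,10]}'
python3 -m inch '{"travel":[[0.8,0,0],[0.8,-0.9,0]],"twist":[10,4.7]}'
python3 - <<'E'
from h import *
goto([.5976,.1001,.16],18.8)
E
```

```text
t: 8.3
tool_pos: [0.5039, -0.1216, 0.1587]
ee_rot: [-3.141, 0.002, 0.579]
force: [-0.3, -0.5, -0.6]
finger_gap: 0.0294
t: 8.55
tool_pos: [0.5303, -0.0831, 0.1589]
ee_rot: [3.141, 0.002, 0.321]
force: [0.2, 0.4, 0.0]
finger_gap: 0.0294
t 8.55 pos [ 0.5303 -0.0831  0.1589] yaw 18.37 rp [3.1411e+00 1.6000e-03] F [0.24 0.43 0.02] gap 0.0294 | units [ 4.86 -6.11 -0.06] twist -0.42531632712541523
```

```bash
python3 -m inch '{"travel":[[0.8,-1,0],[0.8,-1,0],[0.8,-1,0],[0.8,-1,0],[0.8,-1,0]],"twist":[-0.4,0,0,0,0]}'
python3 -m inch '{"travel":[[0.8,-1.0,0],[0.06,-0.1,0],[0,0,0],[0,0,0]],"twist":[0,0,0,0]}'
python3 - <<'E'
from h import *
goto([.5976,.1001,.16],18.8)
from workcell import *
s=sense();print(s['tool_pos'],s['ee_rot'])
d=snapshot('wrist'); cv2.imwrite('pics/w4.png',d['frame'])
d=snapshot('side'); cv2.imwrite('pics/s4.png',d['frame'])
cv2.imwrite('pics/s4c.png',cv2.resize(d['frame'][115:235,170:300],None,fx=5,fy=5,interpolation=cv2.INTER_CUBIC))
s=sense();print(s['tool_pos'],s['ee_rot'])
E
```

```text
t: 9.18
tool_pos: [0.5838, 0.0697, 0.1585]
ee_rot: [-3.141, 0.002, 0.335]
force: [0.5, -0.2, 0.5]
finger_gap: 0.0296
t: 9.68
tool_pos: [0.5952, 0.1, 0.1596]
ee_rot: [3.141, 0.001, 0.333]
force: [0.5, 0.2, 0.3]
finger_gap: 0.0295
t 9.68 pos [0.5952 0.1    0.1596] yaw 19.05 rp [3.1412e+00 8.0000e-04] F [0.48 0.17 0.3 ] gap 0.0295 | units [ 0.09  0.03 -0.02] twist 0.2528715180380914
[0.59517146 0.10001972 0.15955542] [3.14122605e+00 7.67691693e-04 3.32535340e-01]
[0.59534372 0.10038684 0.15984042] [3.14152039e+00 1.53989562e-04 3.32833802e-01]
```

View pics/w4.png

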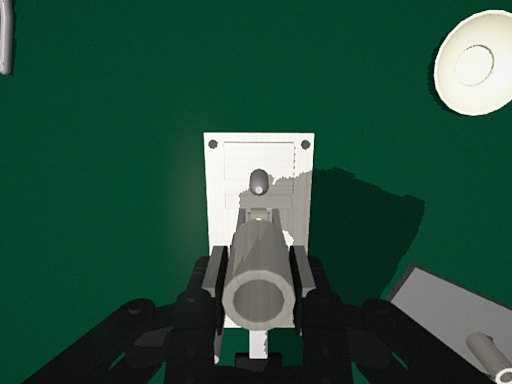

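View pics/s4c.png

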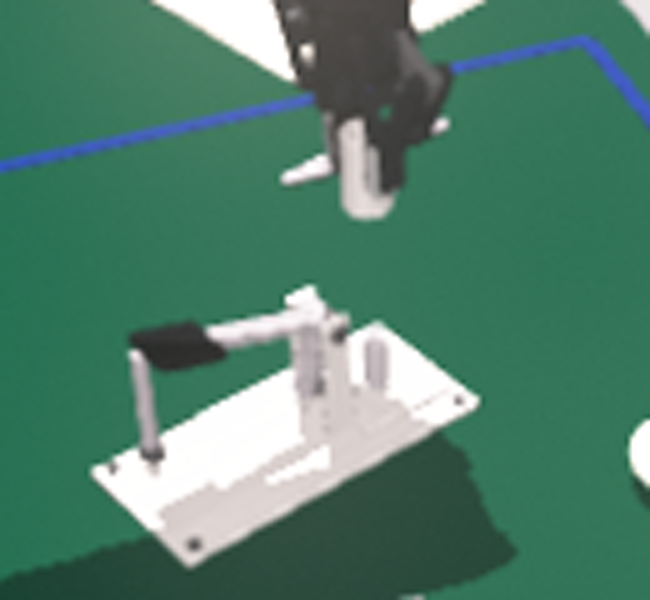

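The wrist view shows the post tip near (259,185), the sleeve rim centred near (258,299) and the plate aligned with the tool. I'll enlarge it for the exact offset.

Run:
```python
from h import *
a=cv2.imread('pics/w4.png')
b=cv2.resize(a[125:335,190:330],None,fx=5,fy=5,interpolation=cv2.INTER_CUBIC)
b=cv2.convertScaleAbs(b,alpha=1.0)
cv2.imwrite('pics/w4a.png',b[:500]); cv2.imwrite('pics/w4b.png',b[400:])
```

```text
(no output)
```

View pics/w4a.png

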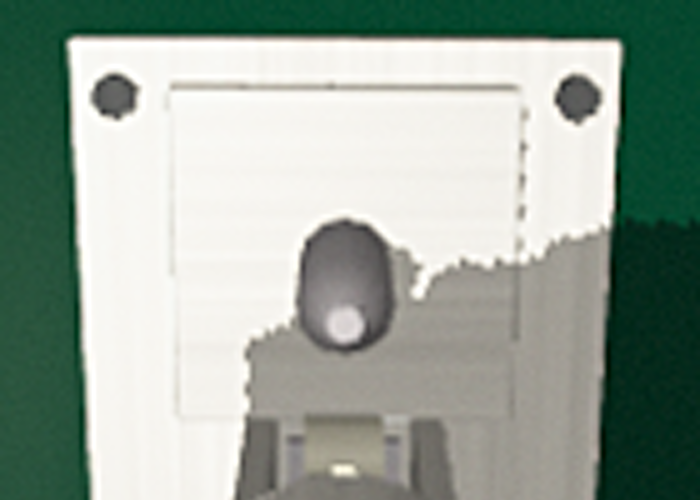

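View pics/w4b.png

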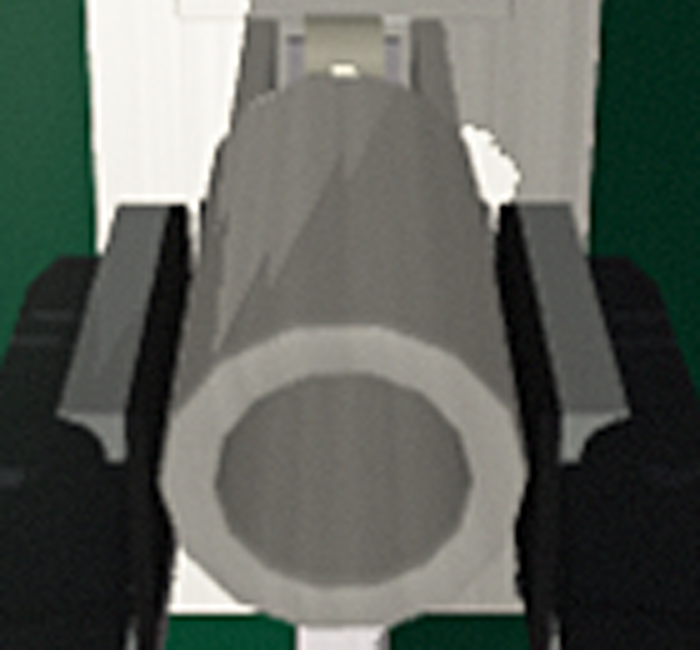

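Run:
```python
from h import *
from scipy.optimize import least_squares
from scipy.spatial.transform import Rotation as Ro
U=lambda x,y:((x+.5)/5-.5+190,(y+.5)/5-.5+125)
pos=np.array([.59525,.1002,.1597]);rpy=[3.1413,.0005,.3327]
c=wcam(pos,rpy);Rt=Ro.from_euler('xyz',rpy).as_matrix()
pts=[((0,0,.048),U(347,322)),((.032,.032,.01),U(170,88)),((.032,-.032,.01),U(520,88)),((.04,.05,.005),U(68,38)),((.04,-.05,.005),U(622,38))]
def f(p,pts=pts):
    R=Ro.from_euler('z',p[2]).as_matrix();o=np.array([p[0],p[1],0])
    return np.concatenate([proj(c,o+R@np.array(X))-uv for X,uv in pts])
r=least_squares(f,[.5976,.1,.33]);print(r.x,np.degrees(r.x[2]),r.fun.round(2))
print('tip only',back(c,U(347,322),.048))
# sleeve: fit tool xy of rim circle
def rim(x,y,z,rad):
    a=np.linspace(0,2*np.pi,60,endpoint=False)
    P=np.array([proj(c,pos+Rt@np.array([x+rad*np.cos(t),y+rad*np.sin(t),z])) for t in a]);return P[:,0].min(),P[:,0].max(),P[:,1].min(),P[:,1].max()
obs=[*[U(v,0)[0] for v in(163,527)],*[U(0,v+400)[1] for v in (325,625)]]
obi=[*[U(v,0)[0] for v in(217,471)],*[U(0,v+400)[1] for v in (372,587)]]
g=lambda p:np.concatenate([np.array(rim(p[0],p[1],p[2],.015))-obs,np.array(rim(p[0],p[1],p[2],.010))-obi])
q=least_squares(g,[0,0,-.0345],diff_step=1e-4,x_scale=.01);print('sleeve tool',q.x,q.fun.round(2))
q2=least_squares(lambda p:g([p[0],p[1],-.0345]),[0,0],diff_step=1e-4,x_scale=.01);print(q2.x,q2.fun.round(2))
for o in (r.x[:2],back(c,U(347,322),.048)[:2],[.5976,.1001]):
    d=Rt.T@np.array([*o,0]-np.array([pos[0],pos[1],0]));print('post tool',d[:2], 'units to move',(d[:2]-q.x[:2])/.025)
```

```text
[0.59604979 0.09924249 0.33239251] 19.04468799635741 [-0.21  0.17 -0.67 -0.09  0.81 -0.16  0.    0.12  0.09  0.01]
tip only [0.59624361 0.09913071 0.048     ]
sleeve tool [-0.0013461   0.00065706 -0.0307081 ] [-0.43  0.23 -0.79  1.07  1.01 -0.81  0.76 -1.03]
[0.0014222 0.000653 ] [-1.7   1.5  -1.78  2.22  0.16  0.04  0.17 -0.19]
post tool [0.00044321 0.00116621] units to move [0.07157242 0.02036609]
post tool [0.0005899  0.00133517] units to move [0.07743993 0.02712413]
post tool [0.00218848 0.00086202] units to move [0.14138313 0.00819819]
```

Run:
```python
from h import *
from scipy.optimize import least_squares
U=lambda x,y:((x+.5)/5-.5+190,(y+.5)/5-.5+125)
C=np.linalg.inv(WM);c=dict(K=WK,R=C[:3,:3],t=C[:3,3])
a=np.linspace(0,2*np.pi,180,endpoint=False)
def ring(x,y,z,r): return np.array([proj(c,[x+r*np.cos(t),y+r*np.sin(t),z]) for t in a])
def f(p):
    x,y,z=p; i=ring(x,y,z,.01);o=ring(x,y,z,.015);b=ring(x,y,z+.05,.015)
    return [i[:,1].min()-U(0,772)[1],i[:,1].max()-U(0,987)[1],i[:,0].min()-U(217,0)[0],i[:,0].max()-U(471,0)[0],
      (o[:,1].min()+o[:,1].max())/2-U(0,875)[1], b[:,1].min()-U(0,472)[1]]
for z in(None,-.0345,-.031):
    r=least_squares(f if z is None else (lambda p:f([p[0],p[1],z])),[0,0,-.0345] if z is None else [0,0],diff_step=1e-4,x_scale=.01);print(r.x,r.fun.round(2))
```

```text
[-0.00026468  0.00061519 -0.03232214] [ 0.73 -0.49  0.56 -0.56  0.38 -0.86]
[0.00121897 0.00061356] [ 0.63  0.22  0.07 -0.07  0.66 -1.85]
[-0.00116481  0.00061618] [ 0.79 -0.9   0.85 -0.85  0.22 -0.28]
```

```bash
python3 -m inch '{"travel":[[0.04,0.02,1],[0,0,1],[0,0,1],[0,0,0.3],[0,0,0]],"twist":[0,0,0,0,0]}'
python3 - <<'E'
from h import *
goto([.5965,.0995,.0265],18.8)
from workcell import *
for n in('wrist','side'):
    d=snapshot(n); cv2.imwrite(f'pics/{n}5.png',d['frame'])
    if n=='side': cv2.imwrite('pics/s5c.png',cv2.resize(d['frame'][135:215,190:290],None,fx=7,fy=7,interpolation=cv2.INTER_CUBIC))
E
```

```text
t: 10.4
tool_pos: [0.5966, 0.1011, 0.0774]
ee_rot: [3.141, 0.0, 0.334]
force: [0.9, -0.1, -0.3]
finger_gap: 0.0293
t 10.4 pos [0.5966 0.1011 0.0774] yaw 19.14 rp [3.1415e+00 4.0000e-04] F [ 0.91 -0.12 -0.3 ] gap 0.0293 | units [-0.02  0.06  2.04] twist 0.3446717537423183
```

View pics/s5c.png

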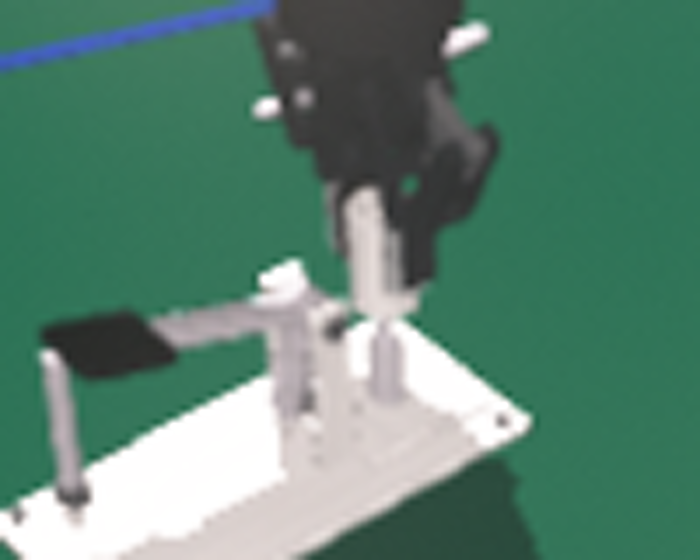

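View pics/wrist5.png

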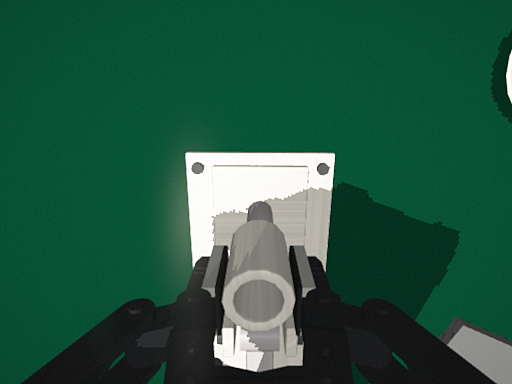

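The sleeve is lined up over the post in both views: at column 384 against 386 in the side crop, and 259 against 260 in the wrist view. I'll lower it while watching the force.

```bash
python3 -m inch '{"travel":[[0,0.03,0.3],[0,0,0.2],[0,0,0.2],[0,0,0]],"twist":[0,0,0,0]}'
python3 -m inch '{"travel":[[0,0,0.2],[0,0,0.2],[0,0,0.2],[0,0,0]],"twist":[0,0,0,0]}'
```

```text
t: 11.0
tool_pos: [0.5965, 0.1008, 0.0592]
ee_rot: [-3.142, 0.001, 0.335]
force: [0.1, 0.0, -0.0]
finger_gap: 0.0297
t: 11.5
tool_pos: [0.5965, 0.1008, 0.0442]
ee_rot: [-3.142, 0.001, 0.335]
force: [-1.1, -1.0, -1.2]
finger_gap: 0.0299
```

```bash
python3 -m inch '{"travel":[[0,0,0.2],[0,0,0.2],[0,0,0.12],[0,0,0]],"twist":[0,0,0,0]}'
python3 -m inch '{"travel":[[0,0,0.06],[0,0,0.06],[0,0,0]],"twist":[0,0,0]}'
```

```text
t: 12.0
tool_pos: [0.5966, 0.1008, 0.0313]
ee_rot: [-3.142, 0.001, 0.335]
force: [-1.6, -0.8, -1.0]
finger_gap: 0.0296
t: 12.38
tool_pos: [0.5968, 0.1006, 0.0287]
ee_rot: [3.141, 0.0, 0.335]
force: [-2.0, -2.6, -0.4]
finger_gap: 0.03
```

```bash
python3 -m inch '{"travel":[[0,0,0.05],[0,0,0.05],[0,0,0]],"twist":[0,0,0]}'
python3 -m inch '{"travel":[[0,0,0.04],[0,0,0]],"twist":[0,0]}'
python3 - <<'E'
from workcell import *
import cv2
for n in('wrist','side'):
    d=snapshot(n); cv2.imwrite(f'pics/{n}6.png',d['frame'])
    if n=='side': cv2.imwrite('pics/s6c.png',cv2.resize(d['frame'][135:215,190:290],None,fx=7,fy=7,interpolation=cv2.INTER_CUBIC))
E
```

```text
t: 12.75
tool_pos: [0.5969, 0.1006, 0.0268]
ee_rot: [-3.141, 0.0, 0.334]
force: [-5.8, -2.8, 7.6]
finger_gap: 0.0298
t: 13.0
tool_pos: [0.5969, 0.1007, 0.0268]
ee_rot: [-3.141, -0.0, 0.334]
force: [-9.7, -3.5, 15.8]
finger_gap: 0.0297
```

View pics/s6c.png

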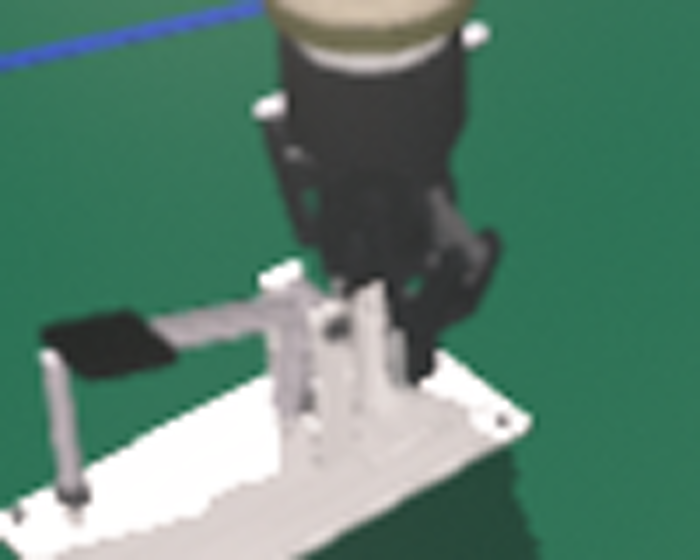

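The fingers carry an upward force of 7.6 then 16 N, and z has stopped at 0.0268, as expected for a seated sleeve. Release it and lift away.

```bash
python3 -m inch '{"travel":[[0,0,-0.05],[0,0,0],[0,0,0],[0,0,0],[0,0,0]],"twist":[0,0,0,0,0]}' 44
python3 - <<'E'
from h import *
from workcell import *
goto([.5965,.0995,.0265],18.8)
for n in('wrist','side'):
    d=snapshot(n); cv2.imwrite(f'pics/{n}7.png',d['frame'])
E
```

```text
t: 13.72
tool_pos: [0.5968, 0.1008, 0.0264]
ee_rot: [3.142, 0.0, 0.335]
force: [-0.6, 0.5, 0.5]
finger_gap: 0.0443
t 13.72 pos [0.5968 0.1008 0.0264] yaw 19.18 rp [3.1415e+00 2.0000e-04] F [-0.6   0.5   0.53] gap 0.0443 | units [-0.03  0.05 -0.  ] twist 0.3772301868508521
```

View pics/wrist7.png

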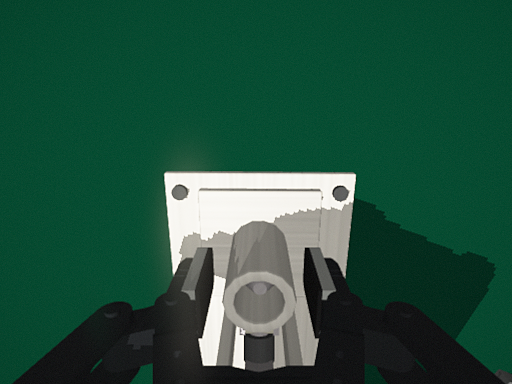

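The sleeve stands free between the pads, with the post tip visible inside it at (260,287). Lift clear and check from above.

```bash
python3 -m inch '{"travel":[[0,0,-0.5],[0,0,-1],[0,0,-1],[0,0,-1],[0,0,-1]],"twist":[0,0,0,0,0]}'
python3 -m inch '{"travel":[[0,0,-1],[-1,0,0],[-1,0,0],[-1,0,0],[0,0,0]],"twist":[0,0,0,0,0]}' 0
python3 - <<'E'
from h import *
from workcell import *
o=np.array([.5968,.1007]);th=np.radians(19)
p=o+.14*-np.array([np.cos(th),np.sin(th)]);print(p)
goto([*p,.13],19)
s=sense();print(s['tool_pos'],s['ee_rot'])
for n in('wrist','side'):
    d=snapshot(n); cv2.imwrite(f'pics/{n}8.png',d['frame'])
    if n=='side': cv2.imwrite('pics/s8c.png',cv2.resize(d['frame'][135:215,190:290],None,fx=7,fy=7,interpolation=cv2.INTER_CUBIC))
E
```

```text
t: 14.45
tool_pos: [0.597, 0.1006, 0.1409]
ee_rot: [3.142, -0.001, 0.334]
force: [0.6, 0.5, 0.6]
finger_gap: 0.0439
t: 15.08
tool_pos: [0.5252, 0.0754, 0.165]
ee_rot: [-3.14, -0.001, 0.333]
force: [-0.2, 0.7, -0.1]
finger_gap: -0.0001
[0.4644274  0.05512046]
t 15.07 pos [0.5252 0.0754 0.165 ] yaw 19.1 rp [-3.1401e+00 -8.0000e-04] F [-0.24  0.71 -0.08] gap -0.0001 | units [-2.56 -0.02  1.4 ] twist 0.09970779778291217
[0.52515092 0.0754482  0.16502297] [-3.14007369e+00 -8.24861744e-04  3.33352787e-01]
```

View pics/s8c.png

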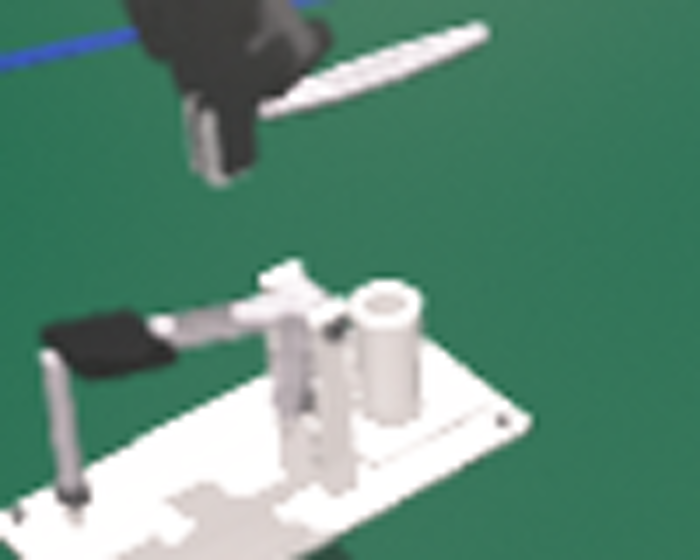

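View pics/wrist8.png

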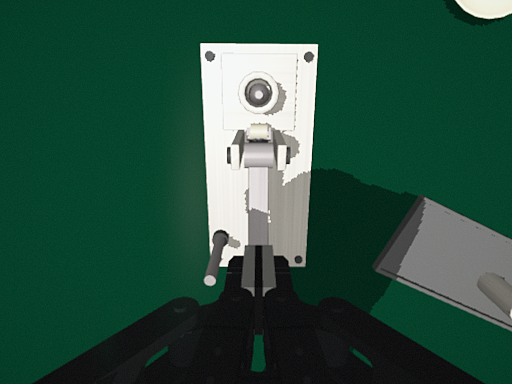

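The sleeve stands upright on the post, concentric with it in the wrist view (rim at (258,93), post tip at (260,95)). The fingers are shut and the lever is up. Now I'll check the sleeve's height numerically and move over the pad.

```bash
python3 - <<'E'
from h import *
for o in ([.5968,.1007],[.5976,.1001],[.596,.0992]):
    print([((proj(SIDE,[*o,z])-[190,135]+.5)*7-.5).round(1) for z in(.060,.065,.010)])
E
python3 -m inch '{"travel":[[-1,0,0],[-1,0,0],[-0.54,0,0.4],[0,0,0.4],[0,0,0]],"twist":[0,0,0,0,0]}'
python3 - <<'E'
from h import *
from workcell import *
goto([.4644,.0551,.084],19)
for n in('wrist','side'):
    d=snapshot(n); cv2.imwrite(f'pics/{n}9.png',d['frame'])
    if n=='side': cv2.imwrite('pics/s9c.png',cv2.resize(d['frame'][135:215,190:290],None,fx=7,fy=7,interpolation=cv2.INTER_CUBIC))
E
```

```text
[array([387.7, 311.5]), array([387.3, 302.3]), array([391.8, 400.7])]
[array([390. , 311.8]), array([389.5, 302.7]), array([394. , 401.1])]
[array([387.1, 313.9]), array([386.7, 304.8]), array([391.2, 403.2])]
t: 15.8
tool_pos: [0.4664, 0.0556, 0.1436]
ee_rot: [3.141, 0.001, 0.335]
force: [0.0, 0.1, 0.3]
finger_gap: -0.0002
t 15.8 pos [0.4664 0.0556 0.1436] yaw 19.19 rp [3.1409e+00 9.0000e-04] F [0.03 0.1  0.3 ] gap -0.0002 | units [-0.08 -0.01  2.38] twist 0.1946361782603958
```

View pics/s9c.png

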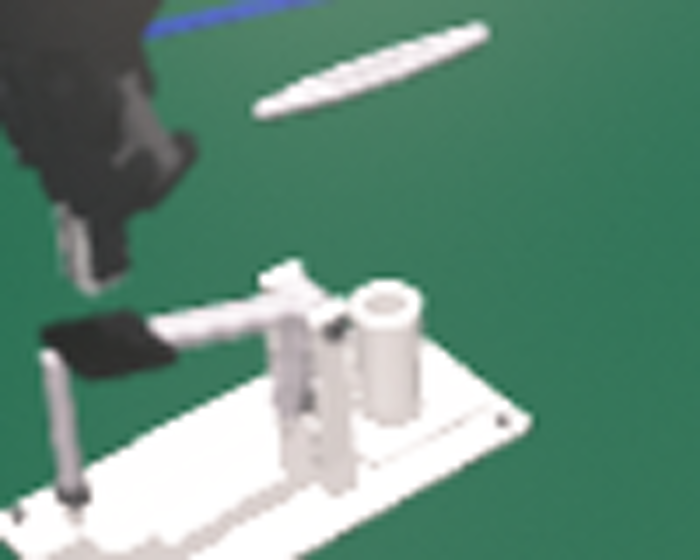

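View pics/wrist9.png

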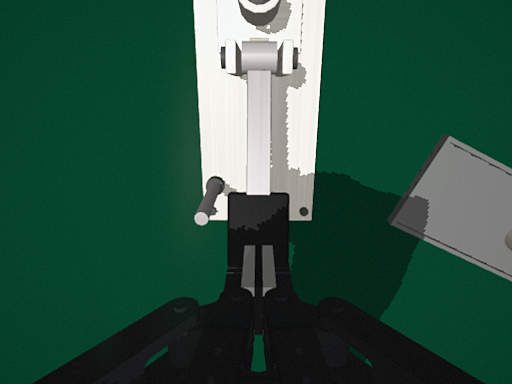

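The rim centre in the side crop is at about y=303, against a prediction of 311 for a seated sleeve. I'll check whether that is calibration bias, using the plate corner as reference, or a sleeve that isn't fully down.

Run:
```python
from h import *
a=cv2.imread('pics/side9.png')
cv2.imwrite('pics/s9d.png',cv2.resize(a[168:203,228:272],None,fx=17,fy=17,interpolation=cv2.INTER_CUBIC))
b=cv2.imread('pics/wrist8.png')
cv2.imwrite('pics/w8c.png',cv2.resize(b[35:145,195:325],None,fx=5.4,fy=5.4,interpolation=cv2.INTER_CUBIC))
o=np.array([.5968,.1007]);th=np.radians(19);R=np.array([[np.cos(th),-np.sin(th)],[np.sin(th),np.cos(th)]])
q=lambda x,y,z:((proj(SIDE,[*(o+R@[x,y]),z])-[228,168]+.5)*17-.5)
print('right corner',q(.04,-.05,.005),'back corner',q(.04,.05,.005))
A=np.linspace(0,6.283,120)
for z in(.010,.013,.015):
    t=np.array([q(.015*np.cos(v),.015*np.sin(v),z+.05) for v in A]);bt=np.array([q(.015*np.cos(v),.015*np.sin(v),z) for v in A])
    print(z,'rim y',t[:,1].min(),t[:,1].max(),'x',t[:,0].min(),t[:,0].max(),'bottom max y',bt[:,1].max())
# wrist8
c=wcam([.52515,.07545,.16502],[-3.14007,-.00082,.33335])
p=lambda x,y,z:((proj(c,[*(o+R@[x,y]),z])-[195,35]+.5)*5.4-.5)
print('plate',[p(.04,s*.05,.005).round(1) for s in(1,-1)],'seat',[p(.032,s*.032,.01).round(1) for s in(1,-1)],'posttip',p(0,0,.048).round(1))
for z in(.01,.013,.015):
    t=np.array([p(.015*np.cos(v),.015*np.sin(v),z+.05) for v in A]);i=np.array([p(.01*np.cos(v),.01*np.sin(v),z+.05) for v in A]);print(z,t.min(0).round(1),t.max(0).round(1),i.min(0).round(1),i.max(0).round(1))
```

```text
right corner [654.72500601 476.76221576] back corner [309.23139079 212.64938059]
0.01 rim y 143.45189255049453 249.73054853926612 x 211.20915248689914 381.48867707717324 bottom max y 466.9738215256825
0.013 rim y 130.14523005387065 236.35086400138547 x 210.47172879768965 381.004248449936 bottom max y 454.2377897088315
0.015 rim y 121.25232379226262 227.40877377265605 x 209.97889441915086 380.68049551655747 bottom max y 445.7263918733835
plate [array([17.4, 36. ]), array([658. ,  36.3])] seat [array([131. ,  88.9]), array([544.1,  89.1])] posttip [336.6 312.2]
0.01 [224.2 195.1] [448.1 429.5] [261.6 235.5] [410.8 391.8]
0.013 [222.8 194.3] [449.4 431.5] [260.6 235.2] [411.6 393.3]
0.015 [221.8 193.7] [450.2 432.9] [259.9 235. ] [412.1 394.4]
```

View pics/s9d.png

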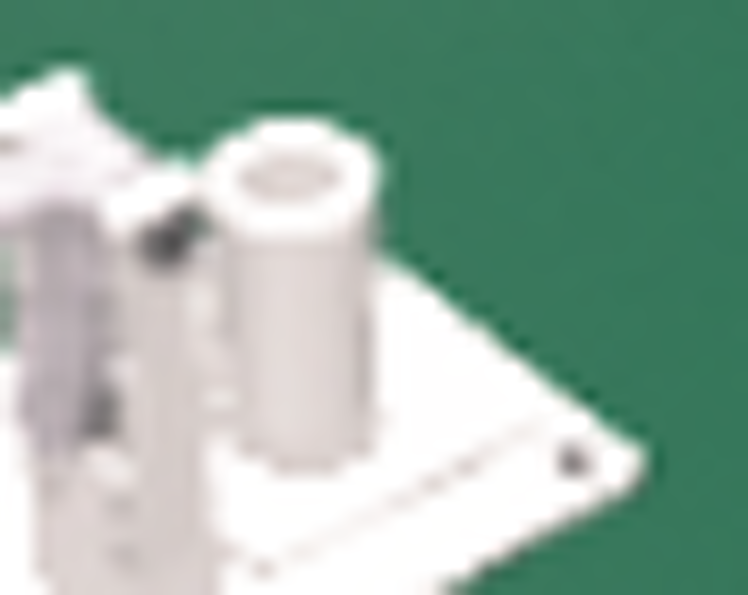

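View pics/w8c.png

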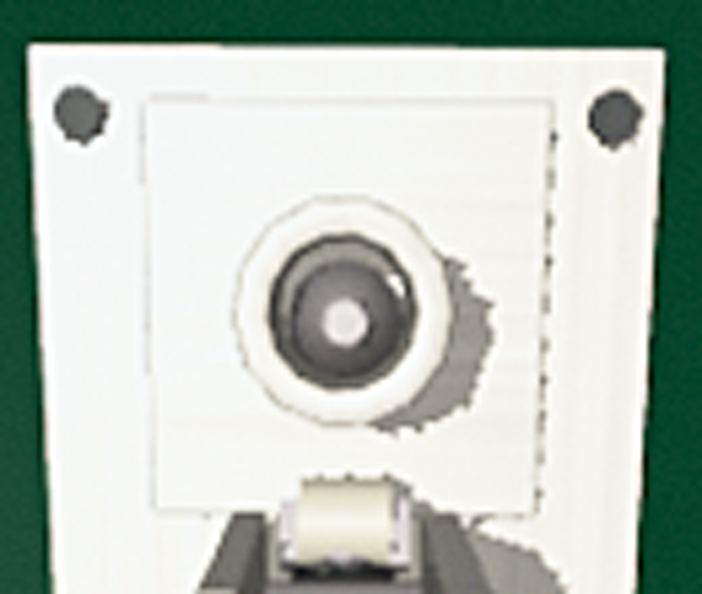

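Both references show the same bias of about -14 px as the plate corner. The wrist rim size also fits z=0.010, so the sleeve is on the seat. Now press the pad.

```bash
python3 -m inch '{"travel":[[-0.05,0,0.5],[0,0,0.4],[0,0,0.2],[0,0,0.2],[0,0,0.2]],"twist":[0,0,0,0,0]}'
python3 -m inch '{"travel":[[0,0,0.2],[0,0,0.2],[0,0,0.2],[0,0,0.2],[0,0,0]],"twist":[0,0,0,0,0]}'
```

```text
t: 16.52
tool_pos: [0.465, 0.0549, 0.1064]
ee_rot: [3.142, -0.0, 0.335]
force: [-1.3, -0.9, 2.6]
finger_gap: -0.0002
t: 17.15
tool_pos: [0.4646, 0.0548, 0.0862]
ee_rot: [3.142, 0.001, 0.335]
force: [-3.5, -1.4, 5.5]
finger_gap: 0.0
```

```bash
python3 -m inch '{"travel":[[0,0,0.08],[0,0,0],[0,0,0]],"twist":[0,0,0]}'
python3 - <<'E'
from h import *
from workcell import *
goto([.4644,.0551,.084],19)
for n in('wrist','side'):
    d=snapshot(n); cv2.imwrite(f'pics/{n}10.png',d['frame'])
    if n=='side':
        cv2.imwrite('pics/s10c.png',cv2.resize(d['frame'][135:215,190:290],None,fx=7,fy=7,interpolation=cv2.INTER_CUBIC))
        cv2.imwrite('pics/s10d.png',cv2.resize(d['frame'][168:203,185:229],None,fx=17,fy=17,interpolation=cv2.INTER_CUBIC))
E
```

```text
t: 17.52
tool_pos: [0.4646, 0.0548, 0.0846]
ee_rot: [-3.141, 0.001, 0.335]
force: [-3.8, -0.1, 6.4]
finger_gap: 0.0005
t 17.52 pos [0.4646 0.0548 0.0846] yaw 19.17 rp [-3.1414e+00  6.0000e-04] F [-3.77 -0.08  6.4 ] gap 0.0005 | units [-0.01 -0.01  0.02] twist 0.1683751540579692
```

View pics/s10c.png

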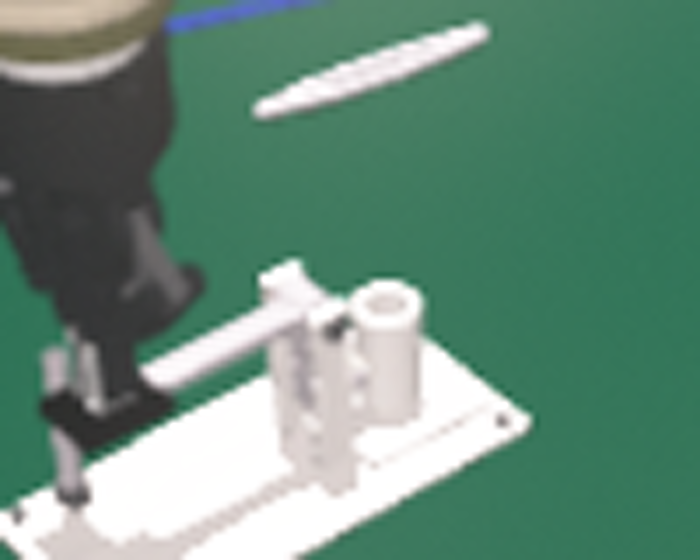

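View pics/s10d.png

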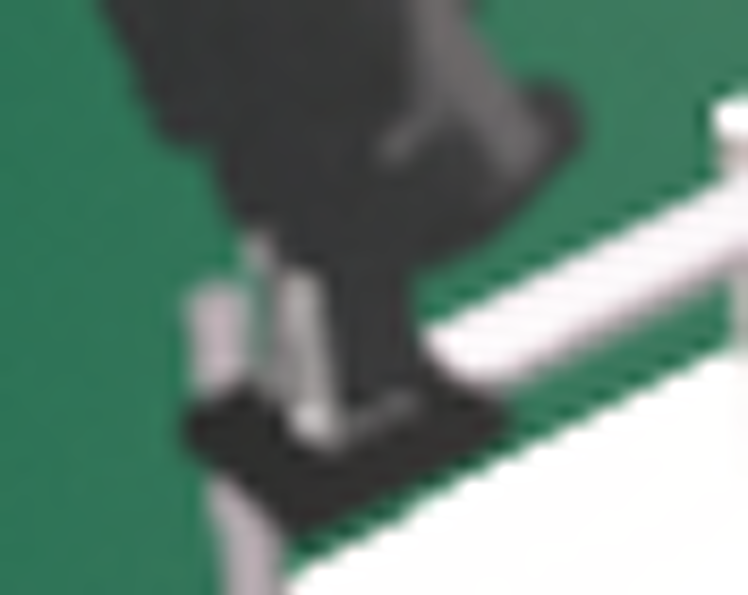

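View pics/wrist10.png

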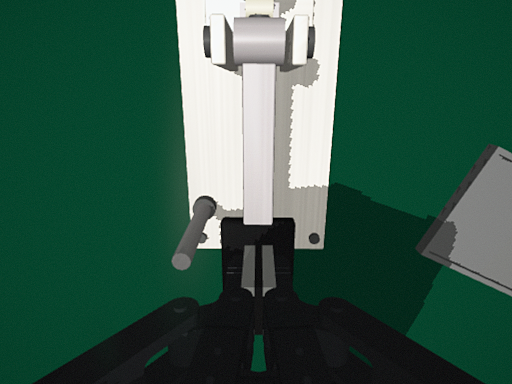

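Run:
```python
from h import *
o=np.array([.5968,.1007]);th=np.radians(19);R=np.array([[np.cos(th),-np.sin(th)],[np.sin(th),np.cos(th)]])
q=lambda X:((proj(SIDE,[*(o+R@X[:2]),X[2]])-[185,168]+.5)*17-.5).round(0)
print('idx',q(np.array([-.14,.038,.084])), 'idx foot',q(np.array([-.14,.038,.005])))
for L in(.22,.26,.30,.34):
    d=.30-L; ca,sa=np.cos(d),np.sin(d)
    def lev(x,y,z): # at 0.30 pose -> rotate about hinge (-.04,.08)
        dx,dz=x+.04,z-.08   # raising by d: -x side goes up
        return np.array([-.04+dx*ca+dz*sa, y, .08-dx*sa+dz*ca])
    print(L,'L',q(lev(-.162,.018,.084)),q(lev(-.162,.018,.076)),'near',q(lev(-.162,-.018,.084)),q(lev(-.162,-.018,.076)),'R',q(lev(-.118,-.018,.084)),q(lev(-.118,-.018,.076)), 'ctr z',lev(-.14,0,.084).round(4))
```

```text
idx [229. 317.] idx foot [277. 665.]
0.22 L [182. 383.] [184. 422.] near [305. 492.] [307. 531.] R [529. 395.] [529. 433.] ctr z [-0.1394  0.      0.092 ]
0.26 L [183. 407.] [187. 445.] near [306. 516.] [309. 554.] R [528. 410.] [531. 448.] ctr z [-0.1398  0.      0.088 ]
0.3 L [185. 430.] [190. 467.] near [307. 539.] [312. 576.] R [529. 425.] [533. 462.] ctr z [-0.14   0.     0.084]
0.34 L [188. 453.] [195. 489.] near [310. 562.] [317. 598.] R [530. 440.] [535. 475.] ctr z [-0.1401  0.      0.08  ]
```

Run:
```python
from h import *
a=cv2.imread('pics/side10.png')[180:206,190:222].astype(float)
a=np.clip(255*(a/255)**.5,0,255).astype(np.uint8)
b=cv2.resize(a,None,fx=22,fy=22,interpolation=cv2.INTER_NEAREST)
cv2.imwrite('pics/s10e.png',b)
o=np.array([.5968,.1007]);th=np.radians(19);R=np.array([[np.cos(th),-np.sin(th)],[np.sin(th),np.cos(th)]])
q=lambda X:((proj(SIDE,[*(o+R@X[:2]),X[2]])-[190,180]+.5)*22).round(0)
print('idx',q(np.array([-.14,.038,.084])))
for L in(.22,.26,.30,.34):
    d=.30-L; ca,sa=np.cos(d),np.sin(d)
    lev=lambda x,y,z: np.array([-.04+(x+.04)*ca+(z-.08)*sa, y, .08-(x+.04)*sa+(z-.08)*ca])
    print(L,[q(lev(*p)).tolist() for p in[(-.162,.018,.084),(-.162,.018,.076),(-.162,-.018,.076),(-.118,-.018,.076),(-.118,-.018,.084)]])
```

```text
idx [187. 147.]
0.22 [[126.0, 233.0], [129.0, 283.0], [288.0, 424.0], [576.0, 297.0], [575.0, 247.0]]
0.26 [[128.0, 264.0], [132.0, 312.0], [291.0, 453.0], [577.0, 316.0], [574.0, 267.0]]
0.3 [[130.0, 294.0], [137.0, 341.0], [295.0, 482.0], [580.0, 334.0], [575.0, 287.0]]
0.34 [[134.0, 323.0], [143.0, 369.0], [300.0, 510.0], [583.0, 352.0], [576.0, 306.0]]
```

View pics/s10e.png

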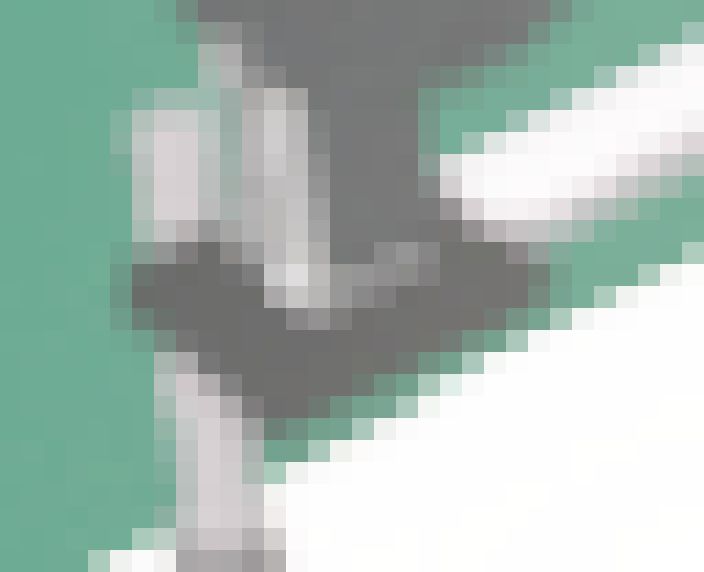

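The picture suggests 0.265–0.30, limited by bias and corner rounding. The raised lever (known angle 0) is a better reference for the same pad edges.

Run:
```python
from h import *
from scipy.optimize import least_squares
o=np.array([.5968,.1007]);th=np.radians(19);R=np.array([[np.cos(th),-np.sin(th)],[np.sin(th),np.cos(th)]])
q=lambda X:proj(SIDE,[*(o+R@X[:2]),X[2]])
def lower(L,x):
    d=.30-L; ca,sa=np.cos(d),np.sin(d)
    lev=lambda x,y,z: np.array([-.04+(x+.04)*ca+(z-.08)*sa, y, .08-(x+.04)*sa+(z-.08)*ca])
    a,b,c=[q(lev(*p)) for p in[(-.162,.018,.076),(-.162,-.018,.076),(-.118,-.018,.076)]]
    return np.interp(x,[a[0],b[0],c[0]],[a[1],b[1],c[1]])
def obs(f,cols,r0,r1):
    im=cv2.cvtColor(cv2.imread(f),cv2.COLOR_BGR2LAB).astype(float); g=cv2.imread(f)[...,1].astype(float)
    out=[]
    for x in cols:
        col=g[r0:r1,x]; i=int(np.argmin(col)); 
        ref=col[i]; j=i
        # lower edge: half way to the background 4 px below
        k=np.arange(i,len(col)); 
        bgd=None
        for j in k[1:]:
            if col[j]>70: bgd=j;break
        print(x,col.astype(int).tolist())
    return out
for f,r0,r1 in(('pics/side9.png',176,196),('pics/side10.png',190,206)):
    print(f); obs(f,range(203,214,2),r0,r1)
for L in(0,.22,.26,.28,.30,.32): print(L,lower(L,np.arange(203,214,2)).round(2))
```

```text
pics/side9.png
203 [152, 131, 119, 99, 68, 48, 47, 46, 45, 47, 47, 50, 49, 88, 114, 119, 118, 118, 118, 118]
205 [120, 118, 118, 94, 66, 55, 53, 49, 48, 47, 47, 48, 52, 98, 118, 118, 119, 119, 119, 119]
207 [118, 118, 111, 79, 57, 57, 54, 50, 48, 47, 49, 50, 66, 104, 118, 118, 119, 118, 119, 119]
209 [119, 118, 118, 98, 70, 59, 58, 58, 52, 48, 49, 49, 97, 119, 119, 120, 118, 119, 120, 119]
211 [118, 119, 119, 119, 165, 170, 106, 58, 54, 50, 51, 67, 105, 119, 119, 119, 120, 119, 120, 120]
213 [119, 119, 119, 112, 219, 243, 234, 156, 64, 56, 52, 89, 115, 120, 120, 120, 119, 120, 119, 164]
pics/side10.png
203 [151, 160, 191, 152, 71, 48, 48, 49, 49, 82, 102, 230, 253, 253, 249, 245]
205 [58, 57, 91, 91, 63, 49, 50, 50, 82, 104, 230, 253, 254, 254, 254, 254]
207 [58, 75, 80, 62, 51, 50, 51, 83, 108, 231, 253, 254, 254, 254, 254, 255]
209 [55, 71, 63, 51, 51, 52, 84, 157, 238, 253, 254, 254, 254, 254, 254, 254]
211 [83, 52, 52, 53, 52, 84, 158, 247, 254, 254, 254, 254, 254, 255, 255, 255]
213 [147, 73, 53, 53, 85, 158, 252, 254, 254, 254, 254, 254, 255, 255, 254, 254]
0 [190.76 190.33 189.9  189.48 189.05 188.63]
0.22 [198.57 197.7  196.82 195.94 195.06 194.18]
0.26 [199.97 199.01 198.05 197.09 196.14 195.18]
0.28 [200.67 199.67 198.67 197.67 196.68 195.68]
0.3 [201.37 200.33 199.29 198.25 197.22 196.18]
0.32 [202.05 201.   199.92 198.84 197.76 196.68]
```

Using the raised lever as reference (bias -1.63 px), the pad's lower edge fits a lever angle of about 0.281. Press about 1.8 mm more to centre it at 0.30.

```bash
python3 -m inch '{"travel":[[0,0,0.07],[0,0,0],[0,0,0],[0,0,0],[0,0,0]],"twist":[0,0,0,0,0]}'
python3 - <<'E'
from h import *
from workcell import *
goto([.4644,.0551,.083],19)
d=snapshot('side'); cv2.imwrite('pics/side11.png',d['frame'])
g=d['frame'][190:206,:,1]
for x in range(203,214,2): print(x,g[:,x].tolist())
cv2.imwrite('pics/s11c.png',cv2.resize(d['frame'][135:215,190:290],None,fx=7,fy=7,interpolation=cv2.INTER_CUBIC))
d=snapshot('top'); cv2.imwrite('pics/top11.png',d['frame'])
s=sense();print(s['force'],s['tool_pos'])
E
```

```text
t: 18.25
tool_pos: [0.4647, 0.0548, 0.0829]
ee_rot: [-3.141, 0.0, 0.335]
force: [-3.7, -1.3, 7.3]
finger_gap: 0.0001
t 18.25 pos [0.4647 0.0548 0.0829] yaw 19.17 rp [-3.1414e+00  5.0000e-04] F [-3.66 -1.34  7.32] gap 0.0001 | units [-0.01 -0.01 -0.  ] twist 0.16688845449718315
203 [152, 161, 166, 148, 96, 54, 49, 49, 49, 58, 82, 229, 253, 253, 249, 244]
205 [58, 58, 65, 119, 95, 49, 50, 50, 60, 75, 229, 253, 254, 254, 254, 254]
207 [59, 57, 88, 75, 50, 50, 51, 61, 94, 231, 253, 254, 254, 254, 254, 255]
209 [57, 61, 57, 51, 50, 52, 60, 151, 238, 253, 254, 254, 254, 254, 255, 255]
211 [86, 51, 52, 53, 53, 63, 151, 246, 254, 254, 254, 254, 254, 255, 255, 255]
213 [195, 94, 56, 52, 62, 152, 252, 254, 254, 254, 254, 254, 255, 255, 254, 254]
[-4.16847421 -0.63253608  7.77332337] [0.46471886 0.05481567 0.08293242]
```

View pics/s11c.png

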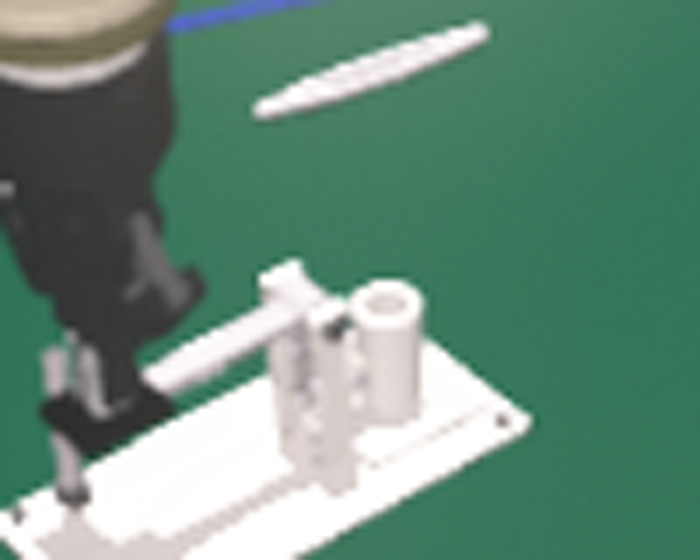

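View pics/top11.png

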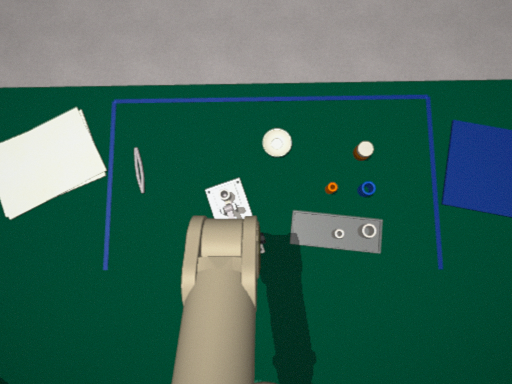

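The pad edge now fits about 0.295 rad, and the push of 7.3–7.8 N is inside the expected 6–8 N. The sleeve is upright on the post. In the top view the other two sleeves, the dish, the jar and the tweezers are where they started. Handing in.

```bash
python3 -c "
from workcell import *
print(finish_job()); s=sense(); print(s['t'],s['tool_pos'],s['force'])"
```

```text
the job is handed in; nothing more can be done
None
the job is handed in; nothing more can be done
```

I gripped the 30 mm sleeve in the tray, lowered it over the post and released it with the lever still up. I then shut the fingers, pressed the pad down and handed the job in at about 18.4 s while still holding it. No verdict is reported, so success rests on the checks below.

- **Sleeve:** While I lowered it, the tool stopped descending at the height expected for contact with the seat. The upward force rose to 16 N there. After release it stood upright and centred on the post.
- **Lever:** The last reading was TCP z 0.083 m with 7.3–7.8 N upward, inside the expected 6–8 N. The side picture, calibrated against the raised lever, gives an angle of about 0.295 rad. I could not measure the jaw force directly.
- **Other objects:** In the last top picture the other two sleeves, the dish, the jar and the tweezers were where they started.

**Disagreements:**
- **Side camera:** It read the fixture about 1 px higher than predicted. The seated sleeve's rim therefore looked about 5 mm too high, until I compared it with the plate corner.
- **Pad height:** At tool height 0.0846 m the picture gave a lever angle of 0.28, where the height alone implied about 0.30. I pressed 1.7 mm further as a compromise between the two.

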